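# Find the hidden battery-door release under the glaze scale

### The job

The glaze scale lies upside down on the bench, and one of the four identical flush discs on its underside is the hidden release of its battery door; the others are dead plugs. With the fingertips closed, push gently on the discs until you find the one that gives, press it in so that the battery door springs open, then take the hand clear and leave the door standing open. Pick nothing up, and leave the things around the scale where they are.

Things in the scene. Friction and masses are not known exactly. Their poses are not given: they have to be found in the camera images.
- scale: the bench scale, upside down, heavy and fixed to the bench (it does not shift when pushed): a grey plastic housing 200 mm (its x) by 300 mm (its y), 65 mm high. Origin at the centre of its underside on the bench; its z points up. Its flat top panel is 65 mm above the bench; a rubber foot (16 mm across, 9 mm high) stands on the panel in each corner, centred 11 mm in from the edges. The battery door lies in the middle of the panel.
- disc0 (a point): centre of the top face of the flush disc at scale x -55, y -100 mm. All four discs look the same: grey, round, 52 mm across, their top 1.5 mm below the panel in a 55 mm round hole. One of them, different from run to run, is the live release; the other three are rigid and do not move.
- disc1 (a point): the same for the disc at scale x -55, y +100 mm
- disc2 (a point): the same for the disc at scale x +55, y -100 mm
- disc3 (a point): the same for the disc at scale x +55, y +100 mm
- catch (a joint): how far the live disc is pushed in, in m: 0 at rest, 0.006 fully in. It is sprung (about 1 N to start it, 4 N fully in), comes back up when let go, and frees the door at about 4 mm.
- battery_door (a joint): opening of the battery door in rad: 0 shut and flush with the panel, 0.5 fully open. A grey plate 80 mm (scale x) by 110 mm (scale y), 4 mm thick, hinged on its +x edge; once freed it springs up by itself within about half a second and stays up, its free edge some 38 mm above the panel.
- door_edge (a point): middle of the battery door's free edge (scale x -40 mm when shut), on its outer face
- mug: bystander: white mug, 80 mm across and 85 mm high, standing beside the scale; origin under its centre
- jar: bystander: glaze jar, 64 mm across and 85 mm high, standing beside the scale; origin under its centre
- brush: bystander: brush about 170 mm long lying on the bench beyond the scale; origin at its underside near the middle
- cell: bystander: spare battery cell standing upright, 26 mm across and 49 mm high; origin under its centre

How it is judged:
By the outcome, as a careful person would: the job done as asked, in the order asked, and still so for the second after the job is handed in, with the robot touching nothing.
It also fails if it takes over 54 s, if anything falls off the work surface, if the arm or the gripper's body presses on something with over 40 N, if the wrist force passes 120 N, or if a joint passes its speed limit or range.

### The arm

A 7-joint arm with a two-finger parallel gripper is mounted at the origin on the work surface. World frame = base frame: x ahead of the robot, y to its left, z up, the work surface at z = 0. Lengths are in m, angles in rad, forces in N, time in s.
With the tool pointing down it reaches from about 0.4 to 0.85 m from the base axis. Payload 4.5 kg.
Tool frame: the origin (TCP) lies between the finger pads; the fingertips stand 22 mm ahead of it and the grasp point (between the pads) lies 3 mm ahead of it; z points along the fingers, y is the line along which they close (so a half turn about z gives the same grasp; the last joint's range is limited). The gripper opens to 85 mm and grips with 20 to 120 N. Pads are 22 mm wide; open, the fingers measure 114 mm over their backs; the gripper's body (76 mm by 85 mm) begins 54 mm behind the grasp point. The pads swing forward as they close: fully open they stand 13 mm farther back than shut.
Start: joints at [1.265, 0.689, -0.195, 1.565, 0.157, 0.902, -0.215], TCP at [0.208, -0.589, 0.253] pointing down, gripper open.
Joint ranges: [-3.01, 3.01], [-0.46, 2.08], [-1.47, 1.51], [0.13, 2.56], [-1, 4.14], [0.04, 2.09], [-2.66, 2.66]. Speed limits (rad/s): [2.57, 2.57, 3.14, 3.14, 3.14, 3.14, 3.14].

### API

Orientations are given as a unit quaternion [x, y, z, w].
In Python, from bench import ctrl, eoat, kin, get_state, cams, order gives the robot as it stands. Calls block until the motion is done:
- ctrl.move_ptp(position, orientation): joint-space move of the TCP to a pose.
- ctrl.move_straight(position, rate=0.15, orientation=None, max_force=None): straight line of the TCP; orientation=None keeps the orientation; rate is the mean speed in m/s. With max_force (N) it stops when the force on the tool has changed by that much, and returns True; else False.
- ctrl.movej(angles): joint-space move.
- eoat.gripper_to(opening, newtons=None): finger opening in m; newtons is the grip in N (None keeps the last); returns when the fingers have stopped.
- ctrl.dwell(seconds).
- kin.inverse_kinematics(position, orientation): joint angles nearest the present ones, or None.
- get_state(): the state.
- cams.snapshot(name): name is "scene" or "side" or "wrist"; returns the picture (384x512x3 uint8, red, green, blue); there is no depth.
- cams.camera_params(name): a dict with "camera_matrix" (3x3 intrinsics, pixels), "origin" and "rotation" of the camera in the world. Camera axes: x right, y down, z forward; pixel columns grow to the right and rows downward; lengths in m; the calibration is good to about 2 mm. A picture is of the moment at which its call begins: read the wrist's pose just before it. camera_params takes no time and is no camera call; for the wrist camera it gives the pose at the moment of the call.
A pose or a line that the arm cannot do raises ctrl.MotionError and nothing moves.
- order.sign_off(): hands the job in; it is judged then, once.
The state is a dict: "clock": time; "joint_pos": joint angles; "qvel": joint speeds; "joint_torque": joint torques, N m; "position": TCP position; "orientation": TCP orientation; "contact_force": force on the tool from outside, world axes, zero at the start; "wrist_torque": the same for the moment, N m; "opening": finger opening in m; "finger_force": force on a finger pad.
Only numpy, scipy, OpenCV 4.12 (cv2) and the standard library are available. Lean on these libraries where they do the work, as an engineer would, in place of code of your own. Each camera call takes 0.05 s, during which the arm holds its last target. There are 200 camera calls.

## Working session

There is one attempt and no reset: what is moved stays moved. The work goes in short steps, each a Python script; the robot and the scene stay as the last script left them, time stands still between calls to the robot, and variables do not carry over. Pictures are saved under pics/ and viewed, at most 10 in all, crops included, and the job is handed in when it is done.

```bash
mkdir -p pics; python3 - <<'E'
from bench import *
import cv2,numpy as np
for n in("scene","side"):
    cv2.imwrite(f"pics/{n}0.png",cams.snapshot(n)[:,:,::-1]); p=cams.camera_params(n); print(n,{k:np.round(v,3).tolist() for k,v in p.items()})
s=get_state();print(s["clock"],s["position"],s["orientation"],s["contact_force"])
E
```

```text
scene {'camera_matrix': [[487.507, 0.0, 255.268], [0.0, 487.507, 197.746], [0.0, 0.0, 1.0]], 'origin': [0.95, -0.451, 0.867], 'rotation': [0.906, 0.279, -0.098, -0.303]}
side {'camera_matrix': [[469.444, 0.0, 263.528], [0.0, 469.444, 191.154], [0.0, 0.0, 1.0]], 'origin': [0.255, 0.867, 0.758], 'rotation': [-0.159, 0.883, -0.433, 0.087]}
0.1 [ 0.20806162 -0.58874027  0.25254146] [ 9.85594633e-01  1.69122624e-01 -2.21290442e-04 -8.42019169e-04] [ 0.11922328  0.13059454 -0.1709874 ]
```

View pics/scene0.png

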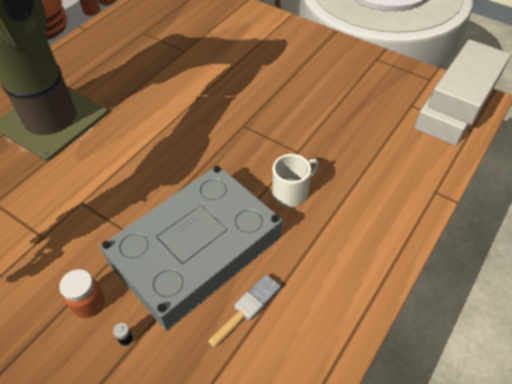

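View pics/side0.png

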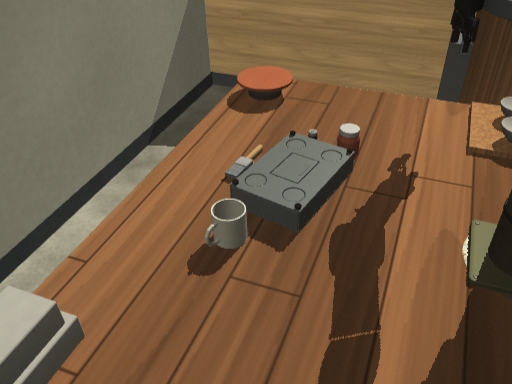

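The scene view shows the scale with its feet at about (217,171), (276,219), (108,246) and (162,307). The mug is at (292,180), with the jar, cell and brush on the other sides. Next I'll find the feet precisely and locate the discs.

```bash
cat >h.py <<'E'
from bench import *
import cv2,numpy as np
from scipy.spatial.transform import Rotation as R
def cast(n,uv,z):
    p=cams.camera_params(n);K=np.array(p["camera_matrix"]);o=np.array(p["origin"]);q=np.array(p["rotation"])
    M=R.from_quat(q).as_matrix() if q.size==4 else q
    d=M@np.linalg.solve(K,[*uv,1]); return (o+d*(z-o[2])/d[2])[:2]
E
python3 - <<'E'
from h import *
L=np.array([[-89,-139],[89,-139],[89,139],[-89,139]])/1000
G={"scene":[(217,171),(276,219),(162,307),(108,246)],"side":[(237,180),(297,207),(350,150),(293,135)]}
for n in G:
    g=cv2.imread(f"pics/{n}0.png",0); P=[]
    for u,v in G[n]:
        w=g[v-8:v+9,u-8:u+9]; m=((w<45)*255).astype(np.uint8)
        k,l,s,c=cv2.connectedComponentsWithStats(m); 
        if k<2: print("none",u,v,w.min()); P.append(cast(n,(u,v),.0695)); continue
        i=1+np.argmax(s[1:,4]); uv=c[i]+[u-8,v-8]; P.append(cast(n,uv,.0695)); print(n,uv.round(1),s[i,4],P[-1].round(4))
    P=np.array(P)
    print("sides",[round(float(np.linalg.norm(P[i]-P[i-1])),4) for i in range(4)],"centre",P.mean(0).round(4))
    # discs/long axis
    i=0 if np.linalg.norm(P[1]-P[0])<np.linalg.norm(P[2]-P[1]) else 1
    Q=np.roll(P,-i,0); a=(Q[2]+Q[3]-Q[0]-Q[1]); print("yaw of long axis",np.degrees(np.arctan2(a[1],a[0])))
    im=cv2.imread(f"pics/{n}0.png");c=np.array(G[n]).mean(0).astype(int)
    cv2.imwrite(f"pics/{n}c.png",cv2.resize(im[c[1]-80:c[1]+80,c[0]-100:c[0]+100],(800,640)[:2] if 0 else (750,600),interpolation=cv2.INTER_CUBIC))
E
```

```text
scene [216.8 168.8] 13 [0.4904 0.0606]
scene [274.8 218.2] 20 [0.664  0.0219]
scene [162.  307.6] 30 [ 0.6038 -0.2487]
scene [106.4 244.7] 23 [ 0.43   -0.2105]
sides [0.2777, 0.1779, 0.2772, 0.178] centre [ 0.5471 -0.0941]
yaw of long axis -102.54657123992914
side [234.7 181.5] 33 [0.6633 0.0243]
side [302.3 212.3] 45 [0.4717 0.0807]
side [353.2 149.9] 116 [ 0.4192 -0.2145]
side [292.1 132.9] 22 [ 0.6023 -0.2452]
sides [0.2763, 0.1998, 0.2997, 0.1856] centre [ 0.5391 -0.0887]
yaw of long axis -101.36870155238495
```

View pics/scenec.png

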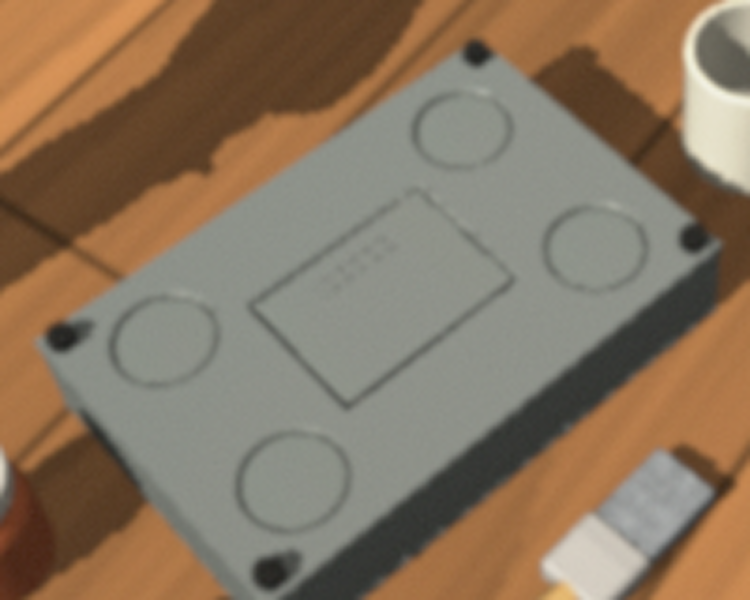

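The foot spacing from the scene view is 277.5 × 178 mm, which matches the model, so I'm using centre (0.547, -0.094) and a long-axis yaw of 77.45°. Now I'll probe the discs.

```bash
python3 - <<'E'
from h import *
c=np.array([.5471,-.0941]);t=np.radians(77.45);a=np.array([np.cos(t),np.sin(t)]);b=np.array([a[1],-a[0]])
y=t-np.pi/2;q=[np.cos(y/2),np.sin(y/2),0,0]
eoat.gripper_to(0.0)
first=True
for sa,sb in((-1,-1),(-1,1),(1,1),(1,-1)):
    p=c+.1*sa*a+.055*sb*b
    if first: ctrl.move_ptp([*p,.2],q); first=False
    else: ctrl.move_straight([*p,.13],rate=.2)
    ctrl.move_straight([*p,.097],rate=.1); ctrl.dwell(.2)
    f0=get_state()["contact_force"][2]
    hit=ctrl.move_straight([*p,.0803],rate=.012,max_force=5)
    s=get_state();z=s["position"][2]
    print(sa,sb,"hit",hit,"z",round(z,4),"dF",round(s["contact_force"][2]-f0,2),"xyerr",(s["position"][:2]-p).round(4),"t",round(s["clock"],2),flush=True)
    live=z<.083
    ctrl.move_straight([*p,.15],rate=.12)
    if live or z>.09: break
ctrl.dwell(.5)
for n in("scene","side"): cv2.imwrite(f"pics/{n}1.png",cams.snapshot(n)[:,:,::-1])
print(get_state()["clock"])
E
```

```text
-1 -1 hit False z 0.0804 dF 3.41 xyerr [-0.     -0.0001] t 5.58
6.9083
```

View pics/scene1.png

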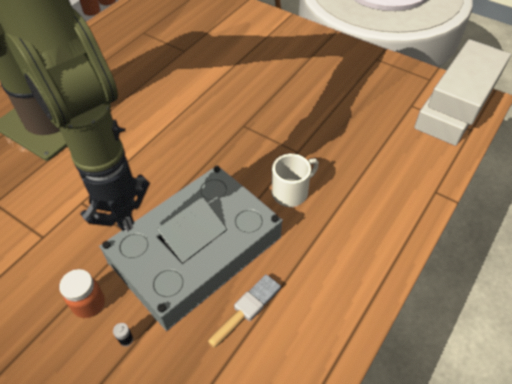

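The first disc gave way, and the door now stands open at about (190,230), with its free edge towards the robot. The mug, jar, cell and brush haven't moved. I'll take the hand clear, check once more and hand in.

```bash
python3 - <<'E'
from h import *
p=get_state()["position"]
ctrl.move_straight([p[0],p[1],.25],rate=.12)
ctrl.move_straight([p[0]-.02,p[1]-.15,.25],rate=.15); ctrl.dwell(.5)
im=cams.snapshot("scene")[:,:,::-1]
cv2.imwrite("pics/end.png",cv2.resize(im[140:360,40:340],(750,550)))
s=get_state();print(s["clock"],s["contact_force"],s["position"])
E
```

```text
9.6 [-0.00297402  0.16976824  0.50101885] [ 0.45165086 -0.3297166   0.25000894]
```

View pics/end.png

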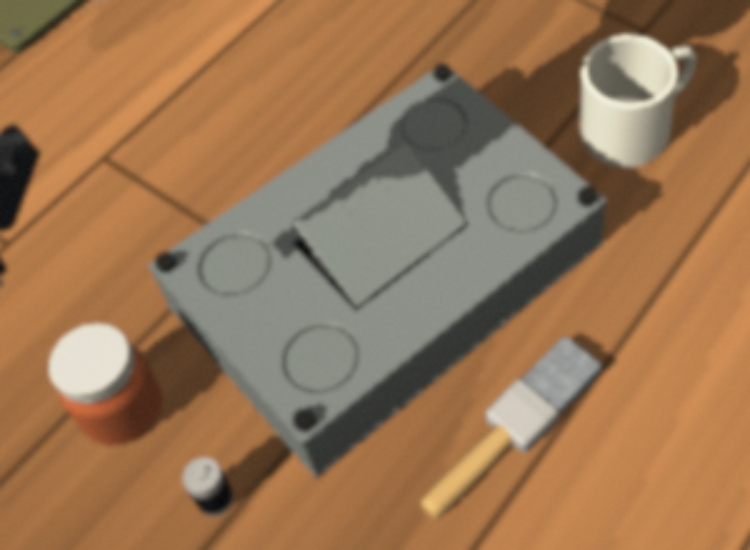

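The crop shows the door standing open around (380,230) with its free edge up at about (320,260). The hand is clear at the left and everything around the scale is undisturbed.

```bash
python3 -c "
from bench import order
print(order.sign_off())"
```

```text
the job is handed in; nothing more can be done
None
```

The first disc I pushed, the one at the robot's near right (by the jar), was the live release: it went in at 3.4 N, the battery door sprang open and still stood open in the last picture, and I handed the job in at about 10 s with the hand clear and nothing else moved.

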